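# Make up a metal charge and tip it into the hopper

### The arm

A 6-joint arm with a two-finger parallel gripper is mounted at the origin on the work surface. World frame = base frame: x ahead of the robot, y to its left, z up, the work surface at z = 0. Lengths are in m, angles in rad, forces in N, time in s.
With the tool pointing down it reaches from about 0.375 to 0.975 m from the base axis. Payload 3.8 kg.
Tool frame: the origin (TCP) lies on the centre line of the jaws, within the pads' length; the fingertips stand 14 mm ahead of it and the grasp point (between the pads) lies 5 mm behind it; z points along the fingers, y is the line along which they close (so a half turn about z gives the same grasp; the last joint's range is limited). The gripper opens to 85 mm and grips with 20 to 120 N. Pads are 22 mm wide; open, the fingers measure 114 mm over their backs; the gripper's body (76 mm by 85 mm) begins 54 mm behind the grasp point. The pads swing forward as they close: fully open they stand 13 mm farther back than shut.
Start: joints at [-0.037, 0.264, 1.604, -0, 1.274, -0.037], TCP at [0.675, -0, 0.245] pointing down, gripper open.
Joint ranges: [-2.63, 2.63], [-0.94, 2.18], [0.31, 2.57], [-1.31, 4.45], [0, 2.66], [-2.55, 2.55]. Speed limits (rad/s): [2.57, 2.57, 3.14, 3.14, 3.14, 3.14].

### API

Orientations are given as a rotation vector (axis times angle).
In Python, from workcell import bot, eyes, spot_in gives the robot as it stands.
- The arm moves only by the tool carry_out, never from a script. Its argument "series" is text: rows parted by semicolons, each of 4 numbers parted by spaces: the shift along the world's x, y, z in m, then the turn about the world's z in degrees. In form: tx ty tz roll; .... A call has 1 to 20 rows; each row shifts and turns the commanded pose from where the row before left it; what a row does not reach is not made up. A row lasts 1/8 s, in which the tool goes at most 62.5 mm and 10.7 degrees, less where a joint would pass 70% of its speed; a pose out of reach is approached as far as the arm can. A call is refused whole if a number of a shift passes 0.0625 or a number of a turn 10.7, either way. A call with a gripper value outside its range is refused whole. "jaw" is the gripper command: -1 is shut, 1 is fully open, values between are in proportion, set as the call begins (left out, the last holds). The fingers move at their own pace and stop on an object; "grip_force" is the grip in N (left out, the last holds). Time passes only in rows, so rows that do not move let the fingers close. It gives the time, the measured TCP pose, the force, the opening and the grip force at its end, in the units of the state.
- bot.read_state(): the state, without advancing time (a new reading comes with each control period).
- eyes.read_camera(name): name is "scene" or "side" or "wrist"; returns (picture, depth): 480x640x3 uint8, blue, green, red; 480x640 float32, m along the optical axis (not along the pixel's ray), 0 where there is no reading.
- eyes.get_calibration(name): a dict with "K" (3x3 intrinsics, pixels), "position" and "rotation" of the camera in the world; the wrist camera has in their place "T_tool_cam" (4x4, takes a point from camera to tool coordinates, whose origin is the TCP and whose axes are the flange's). Camera axes: x right, y down, z forward; pixel columns grow to the right and rows downward; lengths in m; the calibration is good to about 2 mm. A picture is of the moment at which its call begins: read the wrist's pose just before it. get_calibration takes no time and is no camera call.
- bot.finish_job(): hands the job in; it is judged then, once.
Trained networks look in the newest picture that a camera, given by its name, has taken for a name from the list of things; names that differ only in an ending like _2 or _b are one class to them, and where a whole thing is asked for, a point or a joint stands for the part that bears it (a point fixed in the world has none). Each returns a list of dicts, best first, with "score" (0 to 1); they miss things now and then, are a little off and sometimes report something else, mostly with a low value. They report only what shows in the picture. A call takes as long as a camera call. They do not tell look-alikes from the thing itself.
- spot_in(camera, target): "rect" ([centre column, centre row, width, height] in pixels, round what is visible of it).
The state is a dict: "time": time; "q": joint angles; "joint_vel": joint speeds; "joint_torque": joint torques, N m; "tool_pos": TCP position; "tcp_rot": TCP orientation; "wrist_force": force on the tool from outside, world axes, zero at the start; "torque": the same for the moment, N m; "width": opening from 0.0 (shut) to 1.0 (fully open); "grip_force": force on a finger pad.
Only numpy, scipy, OpenCV 4.12 (cv2) and the standard library are available. Lean on these libraries where they do the work, as an engineer would, in place of code of your own. Each camera call takes 0.05 s, during which the arm holds its last target. There are 200 camera calls.

### The job

Pick the copper bar and the brass button out of the divided bin and lay both, in either order, in the steel tip-up tray on the grey charge hopper. When both are lying in the lowered tray, lift the tray by its red handle so that they slide together into the hopper, then lower the tray fully down again without letting it slam, and let go. Leave the silver bar, the black button, the brush and the polishing block where they are.

Things in the scene. Friction and masses are not known exactly. Their poses are not given: they have to be found in the camera images.
- copper_bar: Reddish copper bar, 18 x 44 x 20 mm (its x, y, z), about 0.14 kg, loose in one compartment of the bin, lying roughly along the bin's y. Origin: centre of its underside; z up at the start.
- brass_button: Yellow brass round button (short cylinder), 28 mm diameter, 20 mm high, about 0.1 kg, standing on its flat face in another compartment. Origin: centre of its underside; z is its axis.
- silver_bar: Silver-coloured bar of the same size as the copper bar, in a third compartment. Leave it alone. Origin: centre of its underside.
- black_button: Black button of the same size as the brass one, in a fourth compartment. Leave it alone. Origin: centre of its underside.
- bin: Fixed blue bin, 120 x 265 mm, 30 mm high, walls and floor 5 mm. Four compartments in a row along its y, centred at y = -97.5, -32.5, 32.5 and 97.5 mm, each 110 mm (x) by 60 mm (y) inside; any part may be in any of them. Origin: centre of its underside, on the table.
- hopper: Fixed grey charge hopper, an open-topped box 150 mm (x) by 128 mm (y); side walls to 162 mm, the wall away from the tray (+y) to 175 mm above the table. The hinged tray sticks out from its -y side at about 105 mm height. Origin: centre of its underside, on the table; its x is parallel to the tray's hinge.
- hopper_in (a point): Centre of the hopper's inner floor, 20 mm above the table; axes as the hopper's. Inside it is 138 mm (x) by 116 mm (y).
- tray (a joint): Angle of the tip-up tray, rad: 0 fully down (level), up to 1.25 at the stop, growing as the handle end is lifted. Free hinge with light damping, tray 0.28 kg: let go, it falls back to 0. Above about 1.0 the parts slide out.
- tray_hinge (a point): Middle of the tray's hinge, 105 mm above the table and 64 mm from the hopper's origin towards the hopper's -y; the tray extends from it to -y. The hinge axis is along the hopper's x.
- tray_in (a point): Middle of the tray's floor, on its upper face, 107 mm above the table when down. Axes as the hopper's when the tray is down, turning with it. Steel tray, inside 112 mm (x) by about 120 mm (y), side and outer walls 22 mm above the floor, open at the hinge end (+y).
- tray_handle (a point): Middle of the red handle bar, 10 mm thick and 90 mm long, parallel to the hinge (x), carried by a bent arm at each end. It stands 175 mm out from the hinge (-y) and 35 mm above it (140 mm above the table) when the tray is down, 51 mm out from the middle of the tray's outer wall. Axes as tray_in.
- brush: Bench brush with a wooden handle, about 200 mm long and under 40 mm high, lying on the table beyond the bin; its x runs from handle to bristles. Leave it alone.
- polish_block: Brick-red block of polishing compound, 50 x 90 x 30 mm, on the table beyond the hopper. Leave it alone. Origin: centre of its underside.
There are look-alikes about, which are no part of the job. There is more than one size of the copper_bar; the job needs the larger.

How it is judged:
By the outcome, as a careful person would: the job done as asked, in the order asked, and still so for the second after the job is handed in, with the robot touching nothing.
It also fails if it takes over 72 s, if anything falls off the work surface, if the arm or the gripper's body presses on something with over 40 N, if the wrist force passes 120 N, or if a joint passes its speed limit or range.

## Working session

There is one attempt and no reset: what is moved stays moved. The work goes in short steps, Python scripts to look and compute and a tool call to move; the robot and the scene stay as the last step left them, time stands still between calls to the robot, and variables do not carry over. Pictures are saved under pics/ and viewed, at most 10 in all, crops included, and the job is handed in when it is done.

Besides the shell and the picture viewer there is one more tool, called after "Call:" by a JSON object that holds its "fn" and its "kwargs", one argument or row to a line. carry_out: Moves the arm, as the interface text tells. Its arguments: {"type":"object","properties":{"series":{"type":"string"},"jaw":{"type":"number"},"grip_force":{"type":"number"}},"required":["series"]}

```bash
mkdir -p pics; cat > h.py <<'E'
import numpy as np,cv2
from workcell import bot,eyes,spot_in
from scipy.spatial.transform import Rotation as R
def pose(name):
    c=eyes.get_calibration(name);K=np.array(c["K"])
    if name!="wrist":
        r=np.array(c["rotation"]); r=r if r.shape==(3,3) else R.from_rotvec(r).as_matrix()
        return K,r,np.array(c["position"])
    s=bot.read_state();T=np.array(c["T_tool_cam"]);Rt=R.from_rotvec(s["tcp_rot"]).as_matrix()
    return K,Rt@T[:3,:3],Rt@T[:3,3]+s["tool_pos"]
def cloud(name):
    K,r,p=pose(name);im,d=eyes.read_camera(name)
    v,u=np.mgrid[:480,:640]
    P=np.stack([(u-K[0,2])/K[0,0]*d,(v-K[1,2])/K[1,1]*d,d],-1)@r.T+p
    P[d==0]=np.nan
    return im,P
E
python3 - <<'E'
from h import *
for n in("scene","side"):
    im,P=cloud(n);cv2.imwrite(f"pics/{n}0.png",im);np.save(f"{n}0.npy",P)
    for t in("copper_bar","brass_button","silver_bar","bin","hopper","tray_handle","tray"):
        for o in spot_in(n,t)[:4]:
            c,r=map(int,o["rect"][:2]);print(n,t,round(o["score"],2),np.round(o["rect"]),np.round(P[min(r,479),min(c,639)],3))
E
```

```text
scene copper_bar 0.77 [191. 317.  22.  25.] [ 0.516 -0.299  0.025]
scene copper_bar 0.58 [154. 349.  10.  16.] [ 0.515 -0.39   0.015]
scene copper_bar 0.31 [265. 265.  15.  15.] [ 0.53  -0.107  0.026]
scene brass_button 0.73 [244. 282.  15.  11.] [ 0.527 -0.166  0.024]
scene silver_bar 0.55 [222. 307.  17.  19.] [ 0.543 -0.24   0.026]
scene bin 0.71 [230. 296. 133. 108.] [ 0.52  -0.205  0.006]
scene hopper 0.7 [389. 162. 102. 130.] [0.57  0.27  0.106]
scene tray_handle 0.65 [375. 174.  66.  39.] [0.71  0.013 0.314]
scene tray 0.74 [373. 174.  67.  42.] [0.707 0.013 0.315]
side copper_bar 0.7 [321. 394.  22.  30.] [ 0.505 -0.299  0.024]
side copper_bar 0.55 [346. 444.  25.  22.] [ 0.505 -0.388  0.015]
side copper_bar 0.45 [395. 290.  97.  54.] [ 0.729 -0.173  0.017]
side silver_bar 0.81 [318. 355.  19.  28.] [ 0.534 -0.235  0.023]
side silver_bar 0.44 [241. 159.  93.  61.] [0.578 0.228 0.104]
side bin 0.76 [309. 352. 122. 150.] [ 0.526 -0.21   0.004]
side hopper 0.64 [222. 155. 128. 142.] [0.545 0.258 0.106]
side tray_handle 0.61 [241. 160.  88.  61.] [0.578 0.228 0.104]
side tray 0.65 [238. 161.  83.  57.] [0.571 0.229 0.104]
```

```bash
python3 - <<'E'
import cv2,numpy as np
a=cv2.imread("pics/scene0.png");b=cv2.imread("pics/side0.png")
A=cv2.resize(a[90:390,120:460],None,fx=2.3,fy=2)[:, :]
cv2.imwrite("pics/a.png",cv2.resize(a[80:400,110:510],(750,600)))
cv2.imwrite("pics/b.png",cv2.resize(b[60:480,130:530],(571,600)))
E
```

```text
(no output)
```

View pics/a.png

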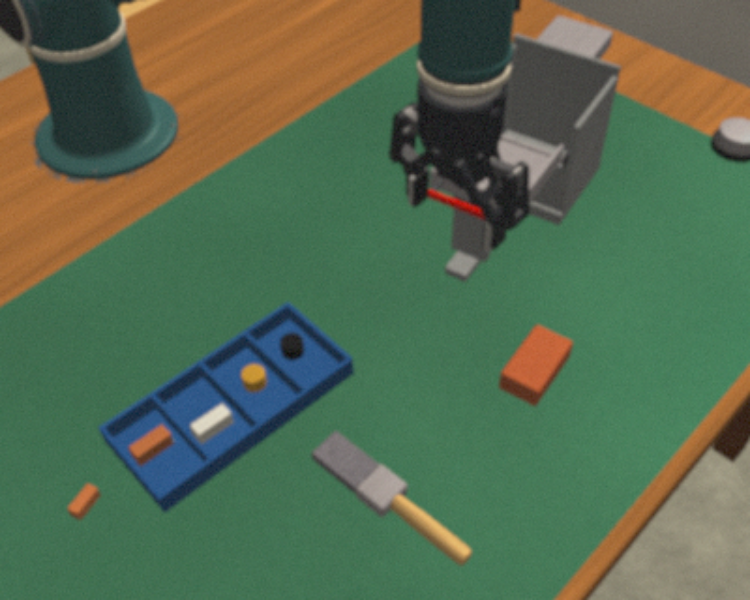

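View pics/b.png

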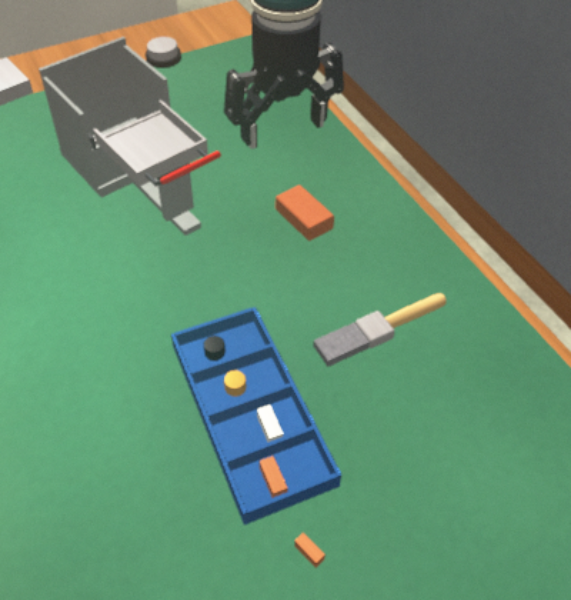

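Candidates for the copper bar are the bar in the bin's end compartment (scene 191,317 / side 321,394), the small bar on the table (scene 154,349) and the block (scene about 395,273). I choose the bar in the bin. The brass button is at scene (244,282), the black one at (265,265). The tray, with its red handle, is at side (241,160).

```bash
python3 - <<'E'
from h import *
def fit(P,m):
    q=P[m];q=q[~np.isnan(q).any(1)]
    r=cv2.minAreaRect((q[:,:2]*1000).astype(np.float32));return len(q),np.round(q.mean(0),4),np.round(np.median(q,0),4),[np.round(x,1) for x in r]
for n in("scene","side"):
    im=cv2.imread(f"pics/{n}0.png");P=np.load(f"{n}0.npy");h=cv2.cvtColor(im,cv2.COLOR_BGR2HSV)
    H,S,V=h[...,0],h[...,1],h[...,2];x,y,z=P[...,0],P[...,1],P[...,2]
    binr=(y<-0.05)&(y>-.36)&(x<.63)&(x>.42)
    print(n,"copper",fit(P,binr&(H<13)&(S>110)&(z>.021)))
    print(n,"smallcu",fit(P,(y<-.35)&(H<13)&(S>110)&(z>.008)&(x<.6)))
    print(n,"brass",fit(P,binr&(H>14)&(H<30)&(S>110)&(z>.021)))
    print(n,"bin",fit(P,binr&(H>100)&(H<125)&(S>100)&(z>.027)))
    print(n,"handle",fit(P,((H<6)|(H>174))&(S>170)&(z>.12)&(z<.16)))
    print(n,"trayfloor",fit(P,(z>.101)&(z<.111)&(x>.4)&(x<.75)&(y>0.05)&(y<.5)&(S<60)))
    print(n,"hopper top",fit(P,(z>.156)&(z<.18)&(x>.4)&(x<.75)&(y>0.1)&(y<.6)&(S<60)))
s=bot.read_state();print(s)
E
```

```text
scene copper (159, array([ 0.5107, -0.2991,  0.0245]), array([ 0.5109, -0.299 ,  0.0246]), [array([ 509.4, -298.6]), array([42.9, 19.5]), np.float64(88.2)])
scene smallcu (123, array([ 0.5101, -0.3876,  0.0143]), array([ 0.5109, -0.388 ,  0.0149]), [array([ 508.4, -387.2]), array([15.6, 33.1]), np.float64(14.1)])
scene brass (103, array([ 0.526 , -0.1634,  0.0248]), array([ 0.5267, -0.1639,  0.0248]), [array([ 525.4, -163. ]), array([24. , 26.3]), np.float64(47.5)])
scene bin (1157, array([ 0.5327, -0.2067,  0.0298]), array([ 0.5389, -0.2024,  0.0298]), [array([ 527.8, -199.6]), array([265. , 122.5]), np.float64(85.8)])
scene handle (126, array([0.5362, 0.1547, 0.1427]), array([0.5891, 0.1112, 0.1438]), [array([303.3, 327.9]), array([ 53.7, 775.8]), np.float64(52.8)])
scene trayfloor (662, array([0.5656, 0.2939, 0.1072]), array([0.5677, 0.2775, 0.1075]), [array([557.3, 283.7]), array([145.6, 256. ]), np.float64(11.5)])
scene hopper top (580, array([0.5473, 0.3932, 0.1661]), array([0.5485, 0.4013, 0.1649]), [array([562. , 384.1]), array([ 99.2, 194.4]), np.float64(62.9)])
side copper 
[... 1053 characters left out ...]
oat64(11.2)])
{'time': 0.8, 'q': array([-3.69174056e-02,  2.63822685e-01,  1.60396153e+00, -3.28280438e-05,
        1.27368126e+00, -3.69079933e-02]), 'joint_vel': array([ 0.00049642,  0.00080199, -0.00015249, -0.00187706, -0.00106231,
       -0.00014136]), 'joint_torque': array([-6.44807847e-05, -5.14978874e+01, -3.67699277e+01, -1.64638532e-04,
        3.90366295e-04,  2.37189766e-06]), 'tool_pos': array([ 6.75020532e-01, -2.48382220e-05,  2.45352684e-01]), 'tcp_rot': array([2.22136026e+00, 2.22136069e+00, 9.98089592e-05]), 'wrist_force': array([-0.41331799,  0.19878447, -0.17051723]), 'torque': array([-0.02472003, -0.01981928,  0.05837241]), 'grip_force': 0.0, 'width': 1.0018504024366097}
```

Call:
{"fn": "carry_out", "kwargs": {
  "series": "-0.02 -0.037 -0.01 -0.5; -0.021 -0.037 -0.01 -0.5; -0.021 -0.037 -0.01 -0.5; -0.021 -0.037 -0.01 -0.5; -0.021 -0.037 -0.01 -0.5; -0.021 -0.038 -0.01 -0.5; -0.021 -0.038 -0.01 -0.5; -0.021 -0.038 -0.01 -0.5; 0 0 0 0; 0 0 0 0",
  "jaw": -0.1,
  "grip_force": 40
}}

```text
time: 2.05
tool_pos: [0.5082, -0.299, 0.1655]
tcp_rot: [2.298, 2.142, 0.001]
wrist_force: [0.7, -0.6, 0.2]
width: 0.448
grip_force: 0.0
```

```bash
cat >> h.py <<'E'
def fit(P,m):
    q=P[m];q=q[~np.isnan(q).any(1)]
    if len(q)<20: return len(q)
    r=cv2.minAreaRect((q[:,:2]*1000).astype(np.float32));return len(q),np.round(np.median(q,0),4),[np.round(x,1) for x in r]
def hsv(im):
    h=cv2.cvtColor(im,cv2.COLOR_BGR2HSV);return h[...,0],h[...,1],h[...,2]
E
python3 - <<'E'
from h import *
im,P=cloud("wrist");H,S,V=hsv(im);z=P[...,2];y=P[...,1]
print("copper",fit(P,(H<13)&(S>110)&(z>.019)&(z<.032)&(y>-.34)))
print("brass",fit(P,(H>14)&(H<30)&(S>110)&(z>.019)&(z<.032)))
print([o["rect"] for o in spot_in("wrist","copper_bar")])
print(bot.read_state()["tool_pos"],bot.read_state()["width"])
cv2.imwrite("pics/w1.png",im)
E
```

```text
copper (1641, array([ 0.5063, -0.2967,  0.0243]), [array([ 506.4, -298.2]), array([43.7, 16.7]), np.float64(85.4)])
brass (884, array([ 0.5203, -0.1695,  0.024 ]), [array([ 520.2, -170.4]), array([12.3, 25.9]), np.float64(85.6)])
[[322.5, 333.6, 33.7, 53.1], [315.9, 226.3, 29.1, 63.8]]
[ 0.50876386 -0.29836796  0.16576013] 0.44794070356653404
```

View pics/w1.png

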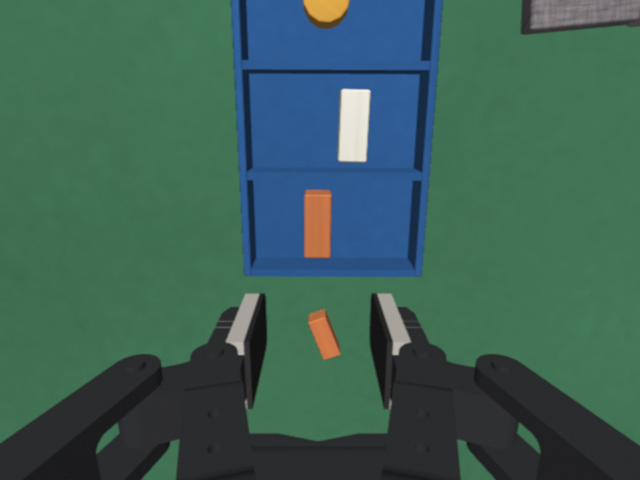

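The wrist view shows the large bar in the bin at (317,225) and the small look-alike on the table at (323,335), so the choice stands. Now I descend and grip.

Call:
{"fn": "carry_out", "kwargs": {
  "series": "-0.002 0 -0.03 0; 0 0 -0.035 0; 0 0 -0.03 0; 0 0 -0.02 0; 0 0 -0.015 0; 0 0 -0.0135 0; 0 0 0 0; 0 0 0 0"
}}

```text
time: 3.15
tool_pos: [0.5066, -0.2994, 0.0225]
tcp_rot: [2.297, 2.142, 0.0]
wrist_force: [-0.2, -0.7, 0.7]
width: 0.449
grip_force: 0.0
```

Call:
{"fn": "carry_out", "kwargs": {
  "series": "0 0 0 0; 0 0 0 0; 0 0 0 0; 0 0 0 0; 0 0 0 0",
  "jaw": -1
}}

```text
time: 3.78
tool_pos: [0.5068, -0.2996, 0.0229]
tcp_rot: [2.296, 2.141, 0.001]
wrist_force: [1.3, -0.2, 5.8]
width: 0.2
grip_force: 40.2
```

Call:
{"fn": "carry_out", "kwargs": {
  "series": "0 0 0.02 0; 0 0 0.04 0; 0 0 0.045 0; 0 0 0.045 0; 0.0027 0.0432 0.03 1.25; 0.0027 0.0432 0 1.25; 0.0027 0.0432 0 1.25; 0.0027 0.0432 0 1.25; 0.0027 0.0432 0 1.25; 0.0027 0.0432 0 1.25; 0.0027 0.0432 0 1.25; 0.0027 0.0432 0 1.25; 0.0027 0.0432 0 1.25; 0.0027 0.0432 0 1.25; 0.0027 0.0432 0 1.25; 0.0027 0.0432 0 1.25; 0 0 0 0; 0 0 0 0"
}}

```text
time: 6.02
tool_pos: [0.5378, 0.219, 0.2018]
tcp_rot: [-1.998, -2.425, 0.002]
wrist_force: [0.2, -0.2, -1.5]
width: 0.198
grip_force: 39.4
```

```bash
python3 - <<'E'
from h import *
im,P=cloud("scene");a,Q=cloud("side");w,W=cloud("wrist")
s=cv2.resize(im[80:320,300:480],(360,480));cv2.imwrite("pics/c.png",np.hstack([s,cv2.resize(w,(400,480))]))
H,S,V=hsv(a);z=Q[...,2]
print(fit(Q,((H<6)|(H>174))&(S>170)&(z>.12)&(z<.16)))
print(bot.read_state()["tool_pos"],bot.read_state()["width"])
H,S,V=hsv(w)
print("wrist handle",fit(W,((H<6)|(H>174))&(S>170)&(W[...,2]>.12)&(W[...,2]<.16)))
E
```

```text
(107, array([0.585 , 0.1102, 0.1431]), [array([586.7, 111.5]), array([95.5,  8.9]), np.float64(9.8)])
[0.53822685 0.21824261 0.20184074] 0.2008698718156734
wrist handle (42, array([0.6263, 0.1206, 0.144 ]), [array([626.6, 120.3]), array([1.9, 8.7]), np.float64(59.2)])
```

View pics/c.png

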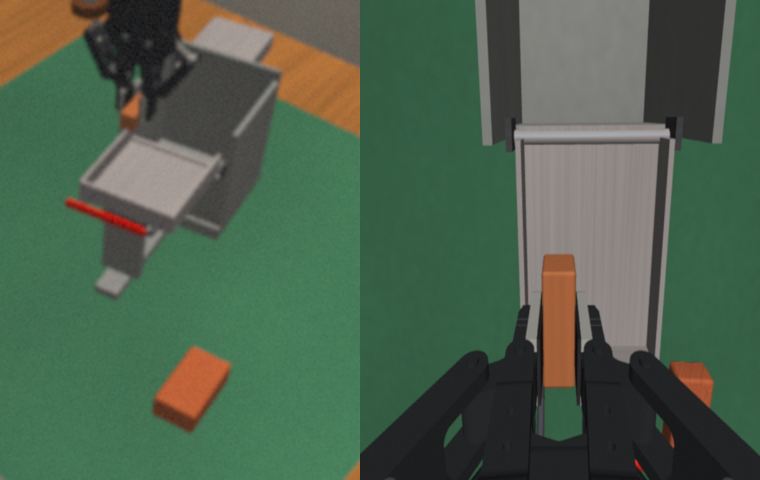

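```bash
python3 - <<'E'
from h import *
t=np.radians(11);ex=np.array([np.cos(t),np.sin(t)]);ey=np.array([-ex[1],ex[0]])
for n in("wrist","side"):
    w,W=cloud(n);H,S,V=hsv(w);z=W[...,2]
    d=W[...,:2]-[.565,.224];u=d@ex;v=d@ey
    m=(S<70)&(abs(u)<.1)&(abs(v)<.1)
    f=m&(z>.103)&(z<.111);k=m&(z>.126)&(z<.134)
    print(n,"floor u",np.percentile(u[f],[1,50,99]),"v",np.percentile(v[f],[1,99]),"wall u",np.percentile(u[k],[1,10,50,90,99]),"v",np.percentile(v[k],[1,10,50,90,99]))
    for a in(-.04,0,.04):
        g=k&(abs(v-a)<.012); print(a,[np.median(u[g&(u<0)]),np.median(u[g&(u>0)])])
E
```

```text
wrist floor u [-0.05967829  0.0089259   0.06647202] v [-0.05987574  0.08173105] wall u [-0.07126808 -0.06152813  0.05444793  0.06683556  0.0674025 ] v [-0.09805376 -0.03181227  0.02877345  0.08423005  0.09843513]
-0.04 [np.float64(nan), np.float64(0.05587493208635378)]
0 [np.float64(-0.05965825187243522), np.float64(0.055700794026756865)]
0.04 [np.float64(-0.05979580690795219), np.float64(0.055556787875573305)]
side floor u [-0.07614961 -0.00042342  0.05587906] v [-0.06667073  0.07874163] wall u [-0.07689027 -0.06226343 -0.00679174  0.0588027   0.07070576] v [-0.06753837 -0.06568376 -0.02139677  0.07232202  0.09540295]
-0.04 [np.float64(-0.05951712399859438), np.float64(0.05587959908791104)]
0 [np.float64(-0.05956943125638273), np.float64(0.05542015203649649)]
0.04 [np.float64(-0.05932833568190252), np.float64(0.0555598361342753)]
  return _methods._mean(a, axis=axis, dtype=dtype,
  ret = ret.dtype.type(ret / rcount)
```

Call:
{"fn": "carry_out", "kwargs": {
  "series": "0.001 0 -0.025 0; 0 0 -0.025 0; 0 0 -0.015 0; 0 0 -0.007 0; 0 0 -0.004 0; 0 0 0 0; 0 0 0 0"
}}

```text
time: 7.15
tool_pos: [0.54, 0.2196, 0.1266]
tcp_rot: [1.998, 2.424, 0.002]
wrist_force: [0.2, 0.5, -0.7]
width: 0.199
grip_force: 39.4
```

Call:
{"fn": "carry_out", "kwargs": {
  "series": "0 0 0 0; 0 0 0 0; 0 0 0 0; 0 0 0.01 0; 0 0 0.03 0; 0 0 0.035 0; 0 0 0 0",
  "jaw": -0.4
}}

```text
time: 8.02
tool_pos: [0.5421, 0.2204, 0.2055]
tcp_rot: [1.996, 2.421, 0.011]
wrist_force: [0.5, -0.3, -0.1]
width: 0.296
grip_force: 0.0
```

Call:
{"fn": "carry_out", "kwargs": {
  "series": "-0.0018 -0.03825 0 -1.5; -0.0018 -0.03825 0 -1.5; -0.0018 -0.03825 0 -1.5; -0.0018 -0.03825 0 -1.5; -0.0018 -0.03825 0 -1.5; -0.0018 -0.03825 0 -1.5; -0.0018 -0.03825 0 -1.5; -0.0018 -0.03825 -0.01 -1.5; -0.0018 -0.03825 -0.02 -1.5; -0.0018 -0.03825 -0.02 -1.5; 0 0 0 0; 0 0 0 0",
  "jaw": 0.05
}}

```text
time: 9.52
tool_pos: [0.5211, -0.1628, 0.1505]
tcp_rot: [-2.297, -2.141, 0.0]
wrist_force: [0.5, 0.5, 0.4]
width: 0.523
grip_force: 0.0
```

```bash
python3 - <<'E'
from h import *
a,Q=cloud("side");H,S,V=hsv(a);z=Q[...,2]
print("bar in tray",fit(Q,(H<13)&(S>110)&(z>.12)&(z<.14)&(Q[...,1]>.16)))
w,W=cloud("wrist");H,S,V=hsv(w);z=W[...,2]
print("brass",fit(W,(H>14)&(H<30)&(S>110)&(z>.019)&(z<.032)))
s=bot.read_state();print(s["tool_pos"],s["tcp_rot"],s["width"])
E
```

```text
bar in tray (50, array([0.5339, 0.2046, 0.124 ]), [array([533.3, 213.3]), array([17.4, 40.8]), np.float64(35.8)])
brass (1417, array([ 0.521 , -0.1613,  0.0242]), [array([ 521. , -161.8]), array([26.8, 26.1]), np.float64(87.0)])
[ 0.52182386 -0.16231921  0.15130991] [2.29608862e+00 2.14343983e+00 9.69641966e-04] 0.525909663984657
```

Call:
{"fn": "carry_out", "kwargs": {
  "series": "0 0 -0.03 0; 0 0 -0.03 0; 0 0 -0.025 0; 0 0 -0.02 0; 0 0 -0.015 0; 0 0 -0.0085 0; 0 0 0 0; 0 0 0 0"
}}

```text
time: 10.62
tool_pos: [0.5222, -0.1633, 0.0231]
tcp_rot: [2.297, 2.142, 0.001]
wrist_force: [0.6, -0.5, -0.0]
width: 0.525
grip_force: 0.0
```

Call:
{"fn": "carry_out", "kwargs": {
  "series": "0 0 0 0; 0 0 0 0; 0 0 0 0; 0 0 0 0; 0 0 0 0",
  "jaw": -1
}}

```text
time: 11.25
tool_pos: [0.5222, -0.1634, 0.0233]
tcp_rot: [2.297, 2.141, 0.001]
wrist_force: [-1.1, 1.1, 7.1]
width: 0.302
grip_force: 39.5
```

```bash
python3 - <<'E'
from h import *
a,Q=cloud("side");b,_=cloud("scene")
cv2.imwrite("pics/d.png",np.hstack([cv2.resize(a[90:270,160:310],(400,480)),cv2.resize(b[80:260,320:470],(400,480))]))
E
```

```text
(no output)
```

View pics/d.png

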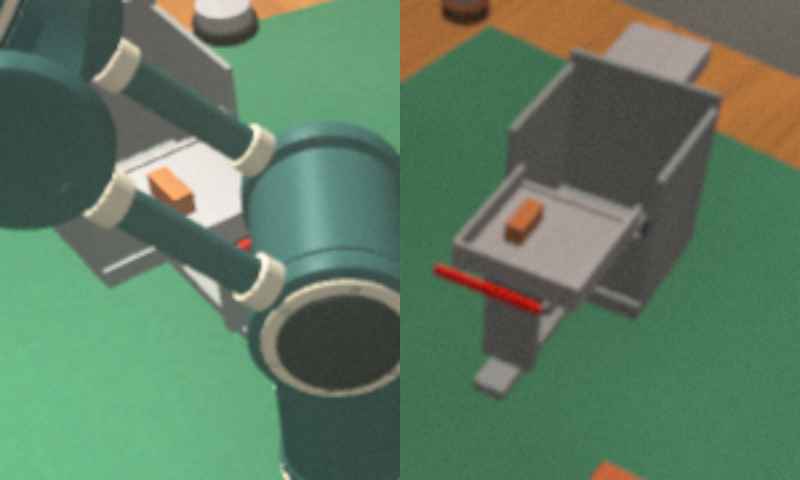

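The bar lies flat in the tray (left panel 170,190; right panel 523,222). Next is the button.

Call:
{"fn": "carry_out", "kwargs": {
  "series": "0 0 0.02 0; 0 0 0.04 0; 0 0 0.045 0; 0 0 0.045 0; 0.0062 0.0391 0.03 1.5; 0.0062 0.0391 0 1.5; 0.0062 0.0391 0 1.5; 0.0062 0.0391 0 1.5; 0.0062 0.0391 0 1.5; 0.0062 0.0391 0 1.5; 0.0062 0.0391 0 1.5; 0.0062 0.0391 0 1.5; 0.0062 0.0391 0 1.5; 0.0062 0.0391 0 1.5; 0 0 0 0; 0 0 0 0"
}}

```text
time: 13.35
tool_pos: [0.5828, 0.2275, 0.2015]
tcp_rot: [-1.998, -2.424, 0.003]
wrist_force: [-0.0, -0.4, -1.2]
width: 0.305
grip_force: 39.6
```

```bash
python3 - <<'E'
from h import *
t=np.radians(11);ex=np.array([np.cos(t),np.sin(t)]);ey=np.array([-ex[1],ex[0]])
s=bot.read_state();d=s["tool_pos"][:2]-[.565,.224];print(s["tool_pos"],d@ex,d@ey,s["width"])
W=cloud("wrist");w,W=W;H,S,V=hsv(w);z=W[...,2]
d=W[...,:2]-[.565,.224];u=d@ex;v=d@ey
m=(H<13)&(S>110)&(z>.12)&(z<.135)&(abs(u)<.06)&(abs(v)<.06)
print("bar u",np.percentile(u[m],[2,98]),"v",np.percentile(v[m],[2,98]),m.sum())
E
```

```text
[0.58280596 0.22745499 0.20145693] 0.018138054222469165 -6.024282684333523e-06 0.30497584685125534
bar u [-0.03498191 -0.01813002] v [-0.0181898   0.02374644] 2916
```

Call:
{"fn": "carry_out", "kwargs": {
  "series": "0.002 0 -0.025 0; 0 0 -0.025 0; 0 0 -0.014 0; 0 0 -0.007 0; 0 0 -0.004 0; 0 0 0 0; 0 0 0 0"
}}

```text
time: 14.28
tool_pos: [0.5859, 0.2282, 0.1281]
tcp_rot: [1.998, 2.424, 0.002]
wrist_force: [0.1, 0.1, -1.1]
width: 0.307
grip_force: 39.6
```

Call:
{"fn": "carry_out", "kwargs": {
  "series": "0 0 0 0; 0 0 0 0; 0 0 0 0; 0 0 0.01 0; 0 0 0.03 0; 0 0 0.035 0; 0 0 0 0; 0 0 0 0",
  "jaw": -0.24
}}

```text
time: 15.28
tool_pos: [0.5853, 0.2279, 0.2024]
tcp_rot: [1.998, 2.424, 0.0]
wrist_force: [-1.6, 0.1, -0.3]
width: 0.38
grip_force: 0.0
```

Call:
{"fn": "carry_out", "kwargs": {
  "series": "0 -0.013 0 -10; 0 -0.013 0 -10; 0 -0.013 0 -10; 0 -0.013 0 -10; 0 -0.013 0 -10; 0 -0.013 0 -10; 0 -0.013 0 -10; 0 -0.013 0 -10; 0.002 -0.013 0 -10; 0 0 0 0; 0 0 0 0",
  "jaw": -0.06,
  "grip_force": 30
}}

```text
time: 16.65
tool_pos: [0.5868, 0.1111, 0.2013]
tcp_rot: [-3.126, -0.305, 0.003]
wrist_force: [0.5, -0.4, 0.0]
width: 0.466
grip_force: 0.0
```

```bash
python3 - <<'E'
from h import *
s=bot.read_state();print(s["tool_pos"],s["q"],s["width"])
Rt=R.from_rotvec(s["tcp_rot"]).as_matrix();print("yaw of jaws",np.degrees(np.arctan2(Rt[1,1],Rt[0,1])))
a,A=cloud("side");b,_=cloud("scene");w,W=cloud("wrist")
for n,i,P in(("side",a,A),("wrist",w,W)):
    H,S,V=hsv(i);z=P[...,2];m=((H<6)|(H>174))&(S>170)&(z>.12)&(z<.16)
    print(n,fit(P,m), np.nanmax(z[m]) if m.any() else 0)
cv2.imwrite("pics/e.png",np.hstack([cv2.resize(a[90:270,160:340],(400,400)),cv2.resize(w,(400,400))]))
E
```

```text
[0.58677553 0.111127   0.20126355] [1.45266876e-01 1.50647618e-01 1.82256850e+00 3.80658807e-04
 1.17011457e+00 1.52123888e+00] 0.4657660041789118
yaw of jaws -78.84593461768414
side (146, array([0.5846, 0.1094, 0.1429]), [array([586. , 111.2]), array([94.6, 10.7]), np.float64(11.1)]) 0.145858358808017
wrist (3777, array([0.5915, 0.1127, 0.1435]), [array([586.2, 111.8]), array([98.2,  9.6]), np.float64(11.1)]) 0.14616140563036037
```

View pics/e.png

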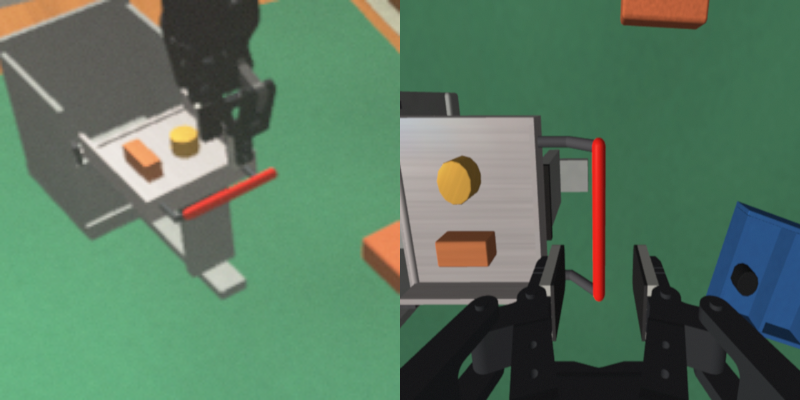

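Both parts lie in the tray (brass at right panel 460,180; copper at 465,250), and the handle at (598,220) is between the fingers.

Call:
{"fn": "carry_out", "kwargs": {
  "series": "0 0 -0.02 0; 0 0 -0.02 0; 0 0 -0.015 0; 0 0 -0.008 0; 0 0 0 0; 0 0 0 0"
}}

```text
time: 17.55
tool_pos: [0.588, 0.111, 0.1399]
tcp_rot: [-3.127, -0.301, -0.002]
wrist_force: [0.5, 0.4, 1.5]
width: 0.473
grip_force: 0.0
```

Call:
{"fn": "carry_out", "kwargs": {
  "series": "0 0 0 0; 0 0 0 0; 0 0 0 0; 0 0 0 0; 0 0 0 0",
  "jaw": -1
}}

```text
time: 18.18
tool_pos: [0.5879, 0.1114, 0.1401]
tcp_rot: [-3.126, -0.301, -0.002]
wrist_force: [-1.1, 4.4, 4.8]
width: 0.102
grip_force: 29.6
```

```bash
python3 - <<'E'
from h import *
t=np.radians(11);ey=np.array([-np.sin(t),np.cos(t)])
r=np.hypot(.175,.035);a0=np.arctan2(.035,.175)
A=np.concatenate([np.linspace(0,.3,5),np.linspace(.3,1.17,12)[1:]])
o=-r*np.cos(a0+A);Z=r*np.sin(a0+A)
X=np.c_[o[:,None]*ey,Z]
for a,d in zip(A[1:],np.diff(X,axis=0)):print(round(a,3),np.round(d,4))
print(bot.read_state()["tool_pos"])
E
```

```text
0.075 [-0.0006  0.0031  0.013 ]
0.15 [-0.0008  0.004   0.0127]
0.225 [-0.001   0.0049  0.0124]
0.3 [-0.0011  0.0058  0.012 ]
0.379 [-0.0014  0.0071  0.0121]
0.458 [-0.0016  0.008   0.0115]
0.537 [-0.0017  0.0089  0.0108]
0.616 [-0.0019  0.0097  0.0101]
0.695 [-0.002   0.0104  0.0093]
0.775 [-0.0022  0.0111  0.0084]
0.854 [-0.0023  0.0117  0.0075]
0.933 [-0.0024  0.0123  0.0065]
1.012 [-0.0025  0.0128  0.0055]
1.091 [-0.0026  0.0131  0.0045]
1.17 [-0.0026  0.0134  0.0034]
[0.58787368 0.11144289 0.14013533]
```

Call:
{"fn": "carry_out", "kwargs": {
  "series": "-0.0006 0.0031 0.013 0; -0.0008 0.004 0.0127 0; -0.001 0.0049 0.0124 0; -0.0011 0.0058 0.012 0; 0 0 0 0"
}}

```text
time: 18.8
tool_pos: [0.5843, 0.1288, 0.1908]
tcp_rot: [3.126, 0.302, 0.002]
wrist_force: [4.7, -0.8, -1.5]
width: 0.103
grip_force: 29.3
```

Call:
{"fn": "carry_out", "kwargs": {
  "series": "-0.0014 0.0071 0.0121 0; -0.0016 0.008 0.0115 0; -0.0017 0.0089 0.0108 0; -0.0019 0.0097 0.0101 0; -0.002 0.0104 0.0093 0"
}}

```text
time: 19.42
tool_pos: [0.576, 0.1705, 0.2447]
tcp_rot: [3.122, 0.3, 0.002]
wrist_force: [3.3, -6.7, 4.0]
width: 0.101
grip_force: 29.2
```

```bash
python3 - <<'E'
from h import *
s=bot.read_state();print(s["tool_pos"],s["wrist_force"],s["torque"])
t=np.radians(11);ey=np.array([-np.sin(t),np.cos(t)])
d=(s["tool_pos"][:2]-[.554,.283])@ey;print("angle",np.arctan2(s["tool_pos"][2]-.105,-d)-.197,np.hypot(d,s["tool_pos"][2]-.105))
E
```

```text
[0.57604045 0.17047594 0.24466063] [ 3.30243982 -6.70788381  3.98744801] [-1.18482217 -0.53113178  0.00882819]
angle 0.6863775062886703 0.18070005421099858
```

Call:
{"fn": "carry_out", "kwargs": {
  "series": "-0.0022 0.0111 0.0084 0; -0.0023 0.0117 0.0075 0; -0.0024 0.0123 0.0065 0; -0.0025 0.0128 0.0055 0; -0.0026 0.0131 0.0045 0; -0.0026 0.0134 0.0034 0; 0 0 0 0; 0 0 0 0; 0 0 0 0; 0 0 0 0; 0 0 0 0; 0 0 0 0"
}}

```text
time: 20.92
tool_pos: [0.561, 0.2465, 0.2812]
tcp_rot: [3.126, 0.301, 0.003]
wrist_force: [0.6, -2.0, 7.1]
width: 0.097
grip_force: 31.2
```

```bash
python3 - <<'E'
from h import *
s=bot.read_state();print(s["tool_pos"],s["wrist_force"])
t=np.radians(11);ey=np.array([-np.sin(t),np.cos(t)])
d=(s["tool_pos"][:2]-[.554,.283])@ey;print("angle",np.arctan2(s["tool_pos"][2]-.105,-d)-.197,np.hypot(d,s["tool_pos"][2]-.105))
a,A=cloud("side");b,_=cloud("scene")
cv2.imwrite("pics/f.png",np.hstack([cv2.resize(a[60:270,130:310],(400,467)),cv2.resize(b[60:270,310:490],(400,467))]))
E
```

```text
[0.56098794 0.24647244 0.28124612] [ 0.58970298 -1.99658563  7.07591487]
angle 1.1658363671416467 0.1801271166999904
```

View pics/f.png

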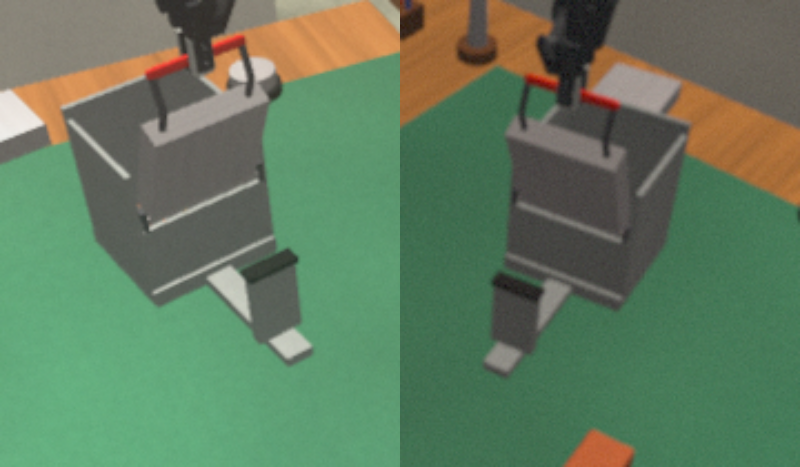

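The tray stands raised at about 1.17 rad (left panel 205,150). I lower it gently along the reverse arc.

Call:
{"fn": "carry_out", "kwargs": {
  "series": "0 0 0 0; 0 0 0 0; 0 0 0 0; 0 0 0 0; 0.0026 -0.0134 -0.0034 0; 0.0026 -0.0131 -0.0045 0; 0.0025 -0.0128 -0.0055 0; 0.0024 -0.0123 -0.0065 0; 0.0023 -0.0117 -0.0075 0; 0.0022 -0.0111 -0.0084 0; 0.002 -0.0104 -0.0093 0; 0.0019 -0.0097 -0.0101 0; 0.0017 -0.0089 -0.0108 0; 0.0016 -0.008 -0.0115 0; 0 0 0 0"
}}

```text
time: 22.9
tool_pos: [0.5827, 0.1352, 0.1996]
tcp_rot: [-3.127, -0.3, 0.001]
wrist_force: [5.6, 1.0, -0.0]
width: 0.101
grip_force: 32.3
```

Call:
{"fn": "carry_out", "kwargs": {
  "series": "0.0014 -0.0071 -0.0121 0; 0.0011 -0.0058 -0.012 0; 0.001 -0.0049 -0.0124 0; 0.0004 -0.002 -0.0064 0; 0.0004 -0.002 -0.0063 0; 0.0003 -0.0016 -0.0065 0; 0.0003 -0.0015 -0.0065 0; 0 0 0 0; 0 0 0 0; 0 0 0 0"
}}

```text
time: 24.15
tool_pos: [0.5872, 0.1113, 0.1396]
tcp_rot: [-3.126, -0.301, 0.0]
wrist_force: [2.7, 2.8, 6.5]
width: 0.102
grip_force: 32.6
```

```bash
python3 - <<'E'
from h import *
a,A=cloud("side");b,_=cloud("scene")
cv2.imwrite("pics/g.png",np.hstack([cv2.resize(a[60:270,130:310],(400,467)),cv2.resize(b[60:270,310:490],(400,467))]))
H,S,V=hsv(a);z=A[...,2];m=((H<6)|(H>174))&(S>170)&(z>.12)&(z<.18)
print(fit(A,m),bot.read_state()["tool_pos"])
E
```

```text
(67, array([0.5633, 0.106 , 0.1427]), [array([586.4, 111.8]), array([95.9, 11.6]), np.float64(11.3)]) [0.58718601 0.11132657 0.13958017]
```

View pics/g.png

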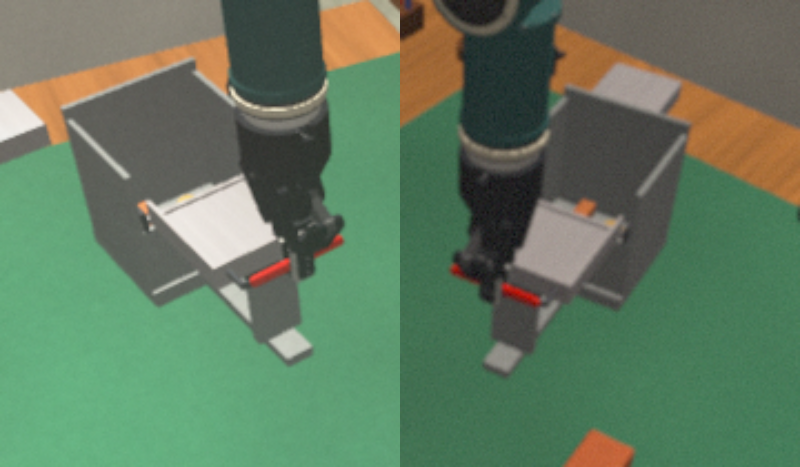

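Call:
{"fn": "carry_out", "kwargs": {
  "series": "0 0 0 0; 0 0 0 0; 0 0 0 0; 0 0 0 0; 0 0 0.02 0; 0 0 0.04 0; 0 0 0.05 0; 0 0.04 0.03 0; -0.01 0.04 0.02 0; -0.01 0.04 0 0; 0 0 0 0; 0 0 0 0",
  "jaw": -0.06
}}

```text
time: 25.75
tool_pos: [0.5675, 0.2307, 0.3002]
tcp_rot: [3.127, 0.302, 0.002]
wrist_force: [-0.6, -0.7, -0.5]
width: 0.471
grip_force: 0.0
```

```bash
python3 - <<'E'
from h import *
w,W=cloud("wrist");a,A=cloud("side");cv2.imwrite("pics/i.png",np.hstack([cv2.resize(w,(480,400)),cv2.resize(a[60:270,130:310],(320,400))]))
t=np.radians(11);ex=np.array([np.cos(t),np.sin(t)]);ey=np.array([-ex[1],ex[0]])
for n,i,P in(("w",w,W),("s",a,A)):
    H,S,V=hsv(i);d=P[...,:2]-[.5414,.3455];u=d@ex;v=d@ey
    for k,m in(("cu",(H<13)),("br",(H>14)&(H<30))):
        m=m&(S>110)&(abs(u)<.075)&(v>-.1)&(v<.07)&(P[...,2]>.02)&(P[...,2]<.2)
        if m.sum()>5: print(n,k,m.sum(),np.round([np.percentile(x[m],[3,50,97]) for x in(u,v,P[...,2])],3).tolist())
    m=((H<6)|(H>174))&(S>170)&(P[...,2]>.12)&(P[...,2]<.18);print(fit(P,m))
E
```

```text
w cu 1016 [[-0.033, -0.024, -0.017], [0.007, 0.027, 0.048], [0.026, 0.039, 0.041]]
w br 793 [[0.008, 0.02, 0.031], [0.005, 0.016, 0.029], [0.026, 0.039, 0.041]]
(1920, array([0.5892, 0.1137, 0.1434]), [array([586.1, 112.2]), array([97.9, 10.3]), np.float64(11.1)])
s cu 12 [[-0.062, -0.025, -0.018], [-0.067, 0.04, 0.058], [0.033, 0.038, 0.123]]
(109, array([0.5843, 0.1101, 0.1432]), [array([586.9, 110.8]), array([95.2,  9.2]), np.float64(10.6)])
```

View pics/i.png

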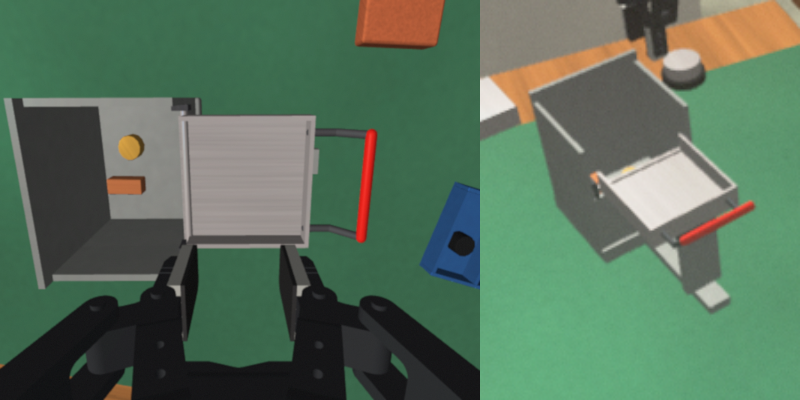

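Both parts lie flat on the hopper floor (brass at 130,147; copper at 126,186). The tray is fully down and the gripper is clear.

```bash
python3 -c "
from workcell import bot
print(bot.finish_job())"
```

```text
the job is handed in; nothing more can be done
None
```

The copper bar and brass button are both lying on the hopper floor, the tray is lowered fully and released, and I handed the job in at about 26 s; no verdict came back.

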